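# Locate a mirror tunnel on a sloping jig and lock its bayonet keeper

### The arm

A 6-joint arm with a two-finger parallel gripper is mounted at the origin on the work surface. World frame = base frame: x ahead of the robot, y to its left, z up, the work surface at z = 0. Lengths are in mm, angles in rad, forces in N, time in s.
With the tool pointing down it reaches from about 275 to 750 mm from the base axis. Payload 10.2 kg.
Tool frame: the origin (TCP) lies on the centre line of the jaws, within the pads' length; the fingertips stand 22 mm ahead of it and the grasp point (between the pads) lies 3 mm ahead of it; z points along the fingers, y is the line along which they close (so a half turn about z gives the same grasp; the last joint's range is limited). The gripper opens to 88 mm and grips with 3 to 60 N. Pads are 18 mm wide; open, the fingers measure 123 mm over their backs; the gripper's body (75 mm by 187 mm) begins 45 mm behind the grasp point.
Start: joints at [-1.473, 0.313, 1.498, -0, 1.331, -0.223], TCP at [165.533, -498.227, 260.72] pointing down, gripper open.
Joint ranges: [-2.94, 2.94], [-0.97, 2.17], [0.19, 2.56], [-1.23, 4.37], [0.02, 3.11], [-2.88, 2.88]. Speed limits (rad/s): [2.39, 2.39, 3.01, 3.14, 3.14, 3.14].

### API

Orientations are given as a unit quaternion [w, x, y, z].
In Python, from bench import env gives the robot as it stands.
- The arm moves only by the tool servo_tool, never from a script. Its argument "rows" is a list of rows, each a list of 3 entries, a list of its own where there are three numbers: the shift along the tool's x, y, z in m, then the turn, a rotation vector about the tool's x, y, z in degrees, then the finger opening in m, from 0 to 0.0881. A call has 1 to 10 rows; each row is the pose to reach, as a shift and turn from the pose commanded when the call began, along the tool's axes at that moment; what a row does not reach only later rows make up. A row lasts 1/12 s, in which the tool goes at most 41.7 mm and 7.16 degrees, less where a joint would pass 70% of its speed; a pose out of reach is approached as far as the arm can. A call with a gripper value outside its range is refused whole. The fingers move at their own pace and stop on an object; "newtons" is the grip in N (left out, the last holds). Time passes only in rows, so rows that repeat a pose let the fingers close. It gives the time, the measured TCP pose, the force, the opening and the grip force at its end, in the units of the state.
- env.get_state(): the state, without advancing time (a new reading comes with each control period).
- env.get_image(name): name is "side" or "top" or "wrist"; returns a dict with "frame" (480x640x3 uint8, red, green, blue), "intrinsics" (3x3 intrinsics, pixels), "k1" (the pictures are not rectified: a ray, as slopes to the right and down, at radius r is drawn at 1 + k1 r^2 times it, then the intrinsics apply), "R" (3x3) and "t" (3): a world point X has camera coordinates R X + t; the wrist camera has in their place "mount" (4x4, takes a point from camera to tool coordinates, whose origin is the TCP and whose axes are the flange's). Camera axes: x right, y down, z forward; pixel columns grow to the right and rows downward; lengths in mm; the calibration is good to about 2 mm. A picture is of the moment at which its call begins: read the wrist's pose just before it. There is no depth.
- env.sign_off(): hands the job in; it is judged then, once.
The state is a dict: "t": time; "qpos": joint angles; "qvel": joint speeds; "joint_torque": joint torques, N m; "eef_pos": TCP position; "ee_rot": TCP orientation; "force": force on the tool from outside, world axes, zero at the start; "wrist_torque": the same for the moment, N m; "grip_width": finger opening in mm; "finger_force": force on a finger pad.
Only numpy, scipy, OpenCV 4.12 (cv2) and the standard library are available. Lean on these libraries where they do the work, as an engineer would, in place of code of your own. Each camera call takes 0.05 s, during which the arm holds its last target. There are 200 camera calls.

### The job

Take the long mirror tunnel from the wooden parts tray, set it down (do not drop it) on the jig's slick sloping plate clear of the corner, lengthwise along the long side fence, and let go so that gravity alone slides it home into the corner of the two fences. Then push the jig's sprung keeper fully down, give it a quarter turn clockwise (seen from above) so that its finger swings over the tunnel, and let it rise until it is locked; leave all the other things where they are.

Things in the scene. Friction and masses are not known exactly. Their poses are not given: they have to be found in the camera images.
- jig: Fixed wooden jig, base 12 mm thick, x from -47 to 223 mm, y from -55 to 110 mm. Origin on the bench under the keeper's vertical axis; x runs from the keeper (near end) towards the sloping plate, z up. Both plate fences are 5 mm thick, 14 mm high; the plate reaches 160 mm along the long fence, 100 mm along the short one.
- plate: The jig's white slick plate (friction about 0.06). Origin: the locating corner, its lowest point, on the surface, at (46, -15, 27) mm in the jig's frame. x: up the slope (11 deg) by the long fence (at y < 0); y: up the slope (16 deg) by the short end fence (at x < 0); z: plate normal. Let go 20 to 60 mm from the fences a tunnel slides home in 2 s; seated, its middle is at (50, 15, 15) mm here.
- tunnel_mid (a point): Centre of the long mirror tunnel: an open-ended square tube of four mirror strips, 100 mm long (its x), 30 by 30 mm outside, walls 4 mm, about 0.16 kg, same either way round. It starts lying in the parts tray, in any of three lanes 66 mm apart. Told from the short tunnel by length and from the maple bar by being a mirrored hollow tube.
- parts_tray: Fixed shallow wooden tray 150 by 210 mm, walls 14 mm high, floor 6 mm thick. Origin at the centre of its underside. The lanes run along its x, at y = -66, 0 and 66 mm.
- keeper_top (a point): Sprung bayonet keeper: centre of the top of its steel disc (56 mm across, 8 thick), on the vertical axis, 89 mm above the bench when up. On it stands a wing 48 long, 14 wide, 20 high; x runs along the wing and the flat finger (16 wide, flush with the disc) that reaches 61 mm from the axis. The point moves with the keeper. Gripper fingers can straddle the wing and press on the disc.
- keeper_in (a joint): How far the keeper is pushed down (m): 0 up, 0.010 at the stop. The spring pushes up with about 4.5 N at the top, 9.5 N at the stop. Its pins run in L-shaped slots of a brass collar: it must be pushed in 0.0085 or more before it can turn. Locked, it has risen again to about 0.0045.
- keeper_turn (a joint): Turn of the keeper, clockwise from above (rad): near 0 at the start, finger aside (86 deg anticlockwise of the jig's x); 1.5 at the stop, finger along the jig's x over the tunnel's near end. It turns easily while pushed in. Past about 1.35 its pins can rise into a notch, which locks it.
- short_tunnel: Bystander in the parts tray: a tunnel like the long one but 65 mm long. Origin at the centre of its underside.
- maple_bar: Bystander in the parts tray: solid maple bar 100 by 30 by 30 mm. Origin at the centre of its underside.
- eyecup: Bystander: bronze eyecup, 46 mm across, 36 mm high, open at the top. Origin under its centre.
- wheel: Bystander: chrome turning wheel lying flat, 58 mm across, 20 mm high. Origin under its centre.
- quartz: Bystander: smoked quartz chunk, 54 mm across, 46 mm high. Origin under its centre.
- spacer: Bystander: maple spacer disc, 42 mm across, 10 mm thick. Origin under its centre.
- barrel: Bystander: finished kaleidoscope barrel standing on end, 59 mm across, 192 mm tall. Origin under its centre.
Mind the look-alikes: they are no part of the job. Leave any pink or purple look-alike of the part that bears tunnel_mid alone.

How it is judged (in metres and radians):
On the way, in this order (a step that is already met when the one before it is completed fails the run):
1. the long tunnel rests in the plate's locating corner, let go, with the keeper not yet turned (x of tunnel_mid in the frame of plate between 0.046 and 0.0535 m and y of tunnel_mid in the frame of plate between 0.011 and 0.0185 m and z of tunnel_mid in the frame of plate below 0.019 m and angle between the x axis of tunnel_mid and the x axis of plate, either way round below 0.06 rad and contact force between the fingers and tunnel below 0.05 N and linear speed of tunnel below 0.02 m/s and value of joint keeper_turn below 0.25 rad), for 0.2 s.
2. the keeper is pushed in far enough to turn, not yet turned (value of joint keeper_in above 0.007 m and value of joint keeper_turn below 0.35 rad), for 0.02 s.
At the end, for the whole second after the job is handed in: The long tunnel lies at rest in the locating corner, within 3.5 mm of both fences, on the plate (within 4 mm) and parallel to the long fence within 0.06 rad, and the keeper is locked: turned more than 1.33 rad and risen into its notch (2.5 to 6.5 mm down), still and let go (x of tunnel_mid in the frame of plate between 0.046 and 0.0535 m and y of tunnel_mid in the frame of plate between 0.011 and 0.0185 m and z of tunnel_mid in the frame of plate below 0.019 m and angle between the x axis of tunnel_mid and the x axis of plate, either way round below 0.06 rad and value of joint keeper_turn above 1.33 rad and value of joint keeper_in between 0.0025 and 0.0065 m and contact force between the fingers and tunnel below 0.05 N and linear speed of tunnel below 0.02 m/s and velocity of joint keeper_turn between -0.1 and 0.1 rad/s and contact force between each of the arm, the fingers and jig below 0.05 N); the robot touches nothing.
It fails at once if another thing on the bench or in the tray is pushed more than 25 mm from its place (distance of any of short_tunnel, maple_bar, eyecup, wheel, quartz, spacer, barrel from where it was at the start of the episode above 0.025 m).
It fails at once if the barrel or the eyecup is tipped over (angle between any of barrel, eyecup's own z axis and vertical above 0.5 rad).
It fails at once if the fingers hold or push the tunnel home in the corner instead of letting it slide (x of tunnel_mid in the frame of plate between 0.046 and 0.0535 m and y of tunnel_mid in the frame of plate between 0.011 and 0.0185 m and z of tunnel_mid in the frame of plate below 0.019 m and angle between the x axis of tunnel_mid and the x axis of plate, either way round below 0.06 rad and contact force between the fingers and tunnel above 1 N).
It fails at once if the tunnel is dropped on to the plate from more than about 30 mm (z of tunnel_mid in the frame of plate between 0.048 and 0.25 m and x of tunnel_mid in the frame of plate between -0.03 and 0.2 m and y of tunnel_mid in the frame of plate between -0.03 and 0.14 m and contact force between anything else and tunnel below 0.01 N).
It also fails if it takes over 48 s, if anything falls off the work surface, if the arm or the gripper's body presses on something with over 40 N, if the wrist force passes 120 N, or if a joint passes its speed limit or range.

## Working session

There is one attempt and no reset: what is moved stays moved. The work goes in short steps, Python scripts to look and compute and a tool call to move; the robot and the scene stay as the last step left them, time stands still between calls to the robot, and variables do not carry over. Pictures are saved under pics/ and viewed, at most 10 in all, crops included, and the job is handed in when it is done.

Besides the shell and the picture viewer there is one more tool, called in YAML: its name, and indented under it one key for each argument. servo_tool: Moves the arm, as the interface text tells. Its arguments: {"type":"object","properties":{"rows":{"type":"array"},"newtons":{"type":"number"}},"required":["rows"]}

```bash
mkdir -p pics; ls; cat > h.py <<'E'
import numpy as np, cv2, pickle
from bench import env
def grab(n,f):
    s=env.get_state(); im=env.get_image(n)
    im['state']=s; pickle.dump(im,open(f'pics/{f}.pkl','wb'))
    cv2.imwrite(f'pics/{f}.png',cv2.cvtColor(np.asarray(im['frame']),cv2.COLOR_RGB2BGR)); return im
def load(f): return pickle.load(open(f'pics/{f}.pkl','rb'))
def q2R(q):
    from scipy.spatial.transform import Rotation as Ro
    return Ro.from_quat([q[1],q[2],q[3],q[0]]).as_matrix()
def cam(im):
    if 'R' in im and im['R'] is not None: return np.array(im['R']),np.array(im['t'])
    M=np.array(im['mount']); s=im['state']; T=np.eye(4); T[:3,:3]=q2R(s['ee_rot']); T[:3,3]=s['eef_pos']
    W=np.linalg.inv(T@M); return W[:3,:3],W[:3,3]
def proj(im,X):
    R,t=cam(im); c=np.atleast_2d(X)@R.T+t; s=c[:,:2]/c[:,2:]; r2=(s**2).sum(1,keepdims=True)
    s=s*(1+im['k1']*r2); K=np.array(im['intrinsics']); return s@K[:2,:2].T+K[:2,2]
def ray(im,uv):
    K=np.array(im['intrinsics']); d=np.linalg.solve(K[:2,:2],(np.atleast_2d(uv)-K[:2,2]).T).T; s=d.copy()
    for _ in range(20): s=d/(1+im['k1']*(s**2).sum(1,keepdims=True))
    R,t=cam(im); return -R.T@t, np.c_[s,np.ones(len(s))]@R
def onz(im,uv,z):
    o,d=ray(im,uv); return o+d*((z-o[2])/d[:,2:])
E
python3 - <<'E'
from h import *
for n in ['top','side','wrist']:
    im=grab(n,n+'0'); print(n,im['k1'],np.array(im['intrinsics']).round(1).tolist(),{k:np.array(im[k]).round(3).tolist() for k in('R','t','mount') if k in im})
print(env.get_state())
E
```

```text
pics
top -0.17165375455050413 [[600.5, 0.0, 317.5], [0.0, 600.5, 251.8], [0.0, 0.0, 1.0]] {'R': [[-0.006, -1.0, -0.007], [-0.994, 0.007, -0.106], [0.106, 0.007, -0.994]], 't': [-3.972, 517.677, 1574.661]}
side -0.0828464050619573 [[531.0, 0.0, 326.1], [0.0, 531.0, 244.9], [0.0, 0.0, 1.0]] {'R': [[-0.908, -0.419, -0.01], [-0.283, 0.629, -0.724], [0.309, -0.654, -0.69]], 't': [455.414, 203.841, 1070.806]}
wrist -0.0817738634646247 [[404.0, 0.0, 317.9], [0.0, 404.0, 228.2], [0.0, 0.0, 1.0]] {'mount': [[-0.0, -0.948, -0.32, 84.636], [1.0, -0.0, 0.0, 0.351], [-0.0, -0.32, 0.948, -123.628], [0.0, 0.0, 0.0, 1.0]]}
{'t': 0.15, 'qpos': array([-1.47340963e+00,  3.13347698e-01,  1.49822959e+00, -2.45707281e-05,
        1.33100216e+00, -2.23384764e-01]), 'qvel': array([-0.00047004, -0.00219634, -0.00392363,  0.00045897, -0.00087057,
        0.00119211]), 'joint_torque': array([ 4.65358571e-04, -4.02303100e+01, -2.52319890e+01,  6.93198480e-02,
        3.43361171e-02, -7.47209765e-05]), 'eef_pos': array([ 165.50721313, -498.06608088,  260.29151813]), 'ee_rot': array([-4.93172915e-04,  9.87165169e-01,  1.59701865e-01,  1.91544673e-05]), 'force': array([-0.66743838, -0.40576196, -0.06701244]), 'wrist_torque': array([ 0.02476304, -0.03459317, -0.00705745]), 'finger_force': 0.0, 'grip_width': 88.02921564822223}
```

View pics/top0.png

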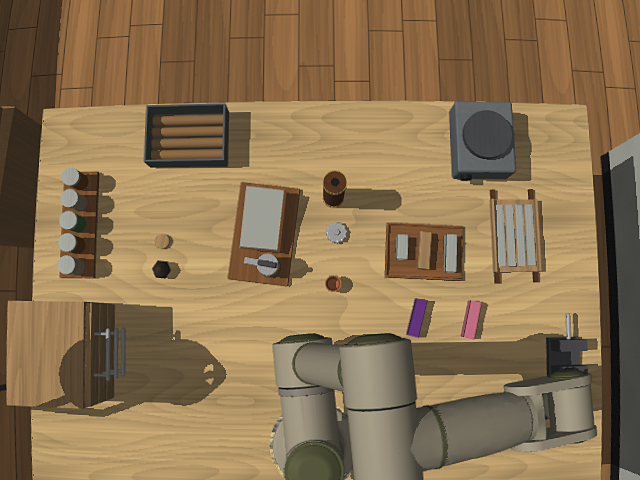

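View pics/side0.png

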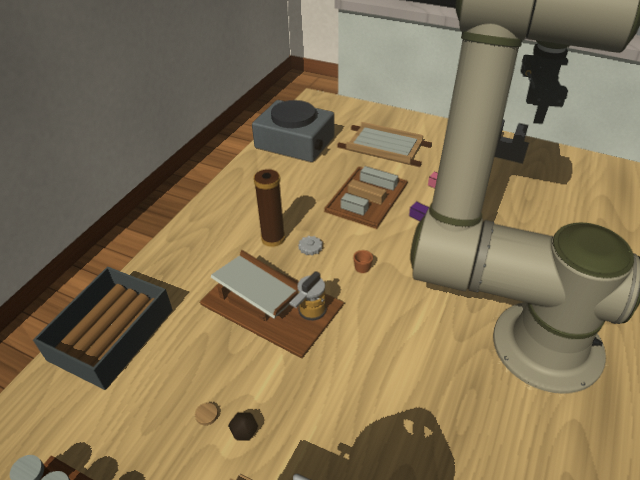

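Top view: the tray is at about (427,251) and the jig at (265,232), with its keeper at (267,264). Candidates for the long tunnel:
- grey tube (402,247): shorter
- maple bar (424,250)
- grey tube (451,253): longer, so likely the one
- purple (420,317) and pink (473,319) look-alikes: leave alone

I'll check this in an enlarged crop.

```bash
python3 - <<'E'
from h import *
a=cv2.imread('pics/top0.png')
A=cv2.resize(a[215:285,380:470],None,fx=8,fy=8,interpolation=cv2.INTER_CUBIC)
B=cv2.resize(a[175:295,220:310],None,fx=5,fy=5,interpolation=cv2.INTER_CUBIC)
cv2.imwrite('pics/cA.png',A);cv2.imwrite('pics/cB.png',B)
im=load('top0')
print(onz(im,[[402,247],[424,250],[451,253]],36).round(1)); print(onz(im,[[267,264]],89).round(1))
E
```

```text
[[ 528.2 -232.3   36. ]
 [ 519.8 -291.2   36. ]
 [ 511.2 -364.    36. ]]
[[480.5 122.1  89. ]]
```

View pics/cA.png

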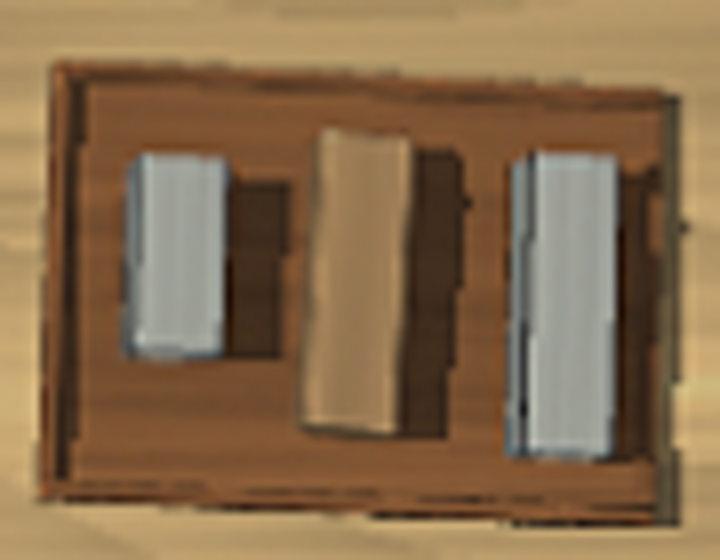

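View pics/cB.png

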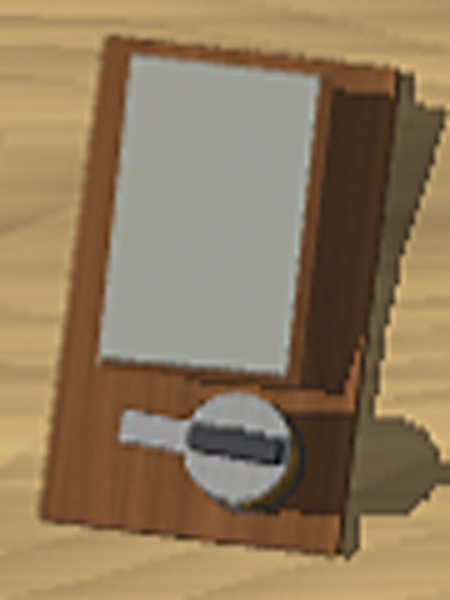

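The crop confirms it: long mirror tunnel in the right lane (top corners in the crop about (533,155), (617,155), (612,455), (525,455)), short tunnel on the left, solid maple in the middle. In the jig crop the plate is up-right and the keeper finger points left. Next I'll fit the poses.

```bash
cat > fit.py <<'E'
from h import *
from scipy.optimize import least_squares
c11,s11,s16=np.cos(np.radians(11)),np.sin(np.radians(11)),np.sin(np.radians(16))
PX=np.array([c11,0,s11]); y=np.array([-s16*s11/c11,0,s16]); PY=y+np.array([0,np.sqrt(1-y@y),0]); PP=np.array([PX,PY,np.cross(PX,PY)]).T
P0=np.array([46,-15,27.])
def W(p,X): 
    a=p[2]; R=np.array([[np.cos(a),-np.sin(a),0],[np.sin(a),np.cos(a),0],[0,0,1]])
    return np.atleast_2d(X)@R.T+[p[0],p[1],0]
def fit(ims,sets,X,p0):
    f=lambda p:np.concatenate([(proj(im,W(p,X[:len(uv)]))-uv).ravel() for im,uv in zip(ims,sets)])
    r=least_squares(f,p0,loss='soft_l1'); return r.x,f(r.x).reshape(-1,2).round(1)
E
python3 - <<'E'
from fit import *
im=load('top0')
uv=lambda P,s,o:(np.array(P)+.5)/s-.5+np.array(o)
T=uv([(533,155),(617,155),(612,455),(525,455)],8,(380,215))
p,r=fit([im],[T],np.array([[50,15,36],[50,-15,36],[-50,-15,36],[-50,15,36.]]),[511,-364,0]);print('tunnel',p.round(3),r.tolist())
J=uv([(108,38),(40,518),(335,550),(400,70),(122,430),(238,448-0)],5,(220,175))
J=J[:5]
Xj=np.array([[223,110,12],[-47,110,12],[-47,-55,12],[223,-55,12],[4.3,61,89]])
p,r=fit([im],[J],Xj,[480,122,-.12]);print('jig',p.round(3),np.degrees(p[2]).round(1),r.tolist())
pc=uv([(130,57),(320,75),(288,373),(98,360)],5,(220,175))
for n,Q in (('xfirst',PP),):
  X=P0+np.array([[160,100,0],[160,0,0],[0,0,0],[0,100,0]])@Q.T; print(proj(im,W(p,X)).round(1).tolist(),pc.round(1).tolist())
print('keeper',W(p,[0,0,89]), 'barrel',onz(im,[[335,203]],0), onz(im,[[335,181]],192),'wheel',onz(im,[[337,234]],20),'cup',onz(im,[[333,284]],36))
E
```

```text
tunnel [ 5.12232e+02 -3.64162e+02 -4.80000e-02] [[-0.3, -0.1], [0.2, 0.4], [0.2, 0.1], [-0.0, -0.4]]
jig [ 4.79887e+02  1.22133e+02 -1.27000e-01] -7.3 [[-0.6, -0.8], [-0.6, 0.8], [1.0, 1.9], [0.6, -0.3], [-0.2, -0.9]]
[[246.5, 185.9], [283.7, 190.3], [276.9, 249.9], [239.8, 246.4]] [[245.6, 186.0], [283.6, 189.6], [277.2, 249.2], [239.2, 246.6]]
keeper [[479.886833  122.1328861  89.       ]] barrel [[654.88147849 -55.75145003   0.        ]] [[672.81454283 -51.79683547 192.        ]] wheel [[566.3302205  -59.86048295  20.        ]] cup [[431.04837885 -47.66042855  36.        ]]
```

servo_tool:
  rows:
    - [[0,0,0],[0,0,7],0.088]
    - [[0,0,0],[0,0,14],0.07]
    - [[0,0,0],[0,0,21],0.055]
  newtons: 15

```text
t: 0.4
eef_pos: [165.5, -498.1, 260.5]
ee_rot: [-0.0, 1.0, -0.026, -0.0]
force: [0.3, 1.0, 0.7]
grip_width: 77.1
finger_force: 0.0
```

servo_tool:
  rows:
    - [[0.036,-0.016,0.01],[0,0,21],0.055]
    - [[0.073,-0.033,0.02],[0,0,21],0.055]
    - [[0.11,-0.049,0.035],[0,0,21],0.055]
    - [[0.147,-0.066,0.05],[0,0,21],0.055]
    - [[0.184,-0.082,0.06],[0,0,21],0.055]
    - [[0.22,-0.099,0.07],[0,0,21],0.055]
    - [[0.257,-0.115,0.085],[0,0,21],0.055]
    - [[0.294,-0.132,0.1],[0,0,21],0.055]
    - [[0.339,-0.152,0.11],[0,0,21],0.055]
    - [[0.339,-0.152,0.12],[0,0,21],0.055]

```text
t: 1.23
eef_pos: [514.3, -360.0, 140.5]
ee_rot: [0.0, 0.979, -0.204, 0.001]
force: [0.1, -0.9, 0.6]
grip_width: 55.0
finger_force: 0.0
```

servo_tool:
  rows:
    - [[0,0,0],[0,0,-7],0.055]
    - [[0,0,0],[0,0,-14],0.055]
    - [[0,0,0],[0,0,-21],0.055]
    - [[0,0,0],[0,0,-21],0.055]

```text
t: 1.57
eef_pos: [511.2, -361.6, 140.2]
ee_rot: [-0.0, 1.0, -0.02, -0.0]
force: [0.8, 0.1, -0.3]
grip_width: 54.9
finger_force: 0.0
```

```bash
python3 - <<'E'
from h import *
im=grab('wrist','w1'); s=im['state']; print(s['eef_pos'],s['ee_rot'])
a=-.048
C=np.array([[50,15,36],[50,-15,36],[-50,-15,36],[-50,15,36.]]);R=np.array([[np.cos(a),-np.sin(a),0],[np.sin(a),np.cos(a),0],[0,0,1]])
uv=proj(im,C@R.T+[512.2,-364.2,0]);print(uv.round(0))
p=cv2.imread('pics/w1.png')
for u in uv: cv2.drawMarker(p,tuple(int(v) for v in u.round()),(0,0,255),0,12,1)
cv2.imwrite('pics/w1m.png',p)
E
```

```text
[ 511.16477302 -361.60286976  140.2300781 ] [-3.01924677e-04  9.99790645e-01 -2.04564752e-02 -3.29175962e-04]
[[297. 155.]
 [350. 155.]
 [345. 312.]
 [298. 311.]]
```

View pics/w1m.png

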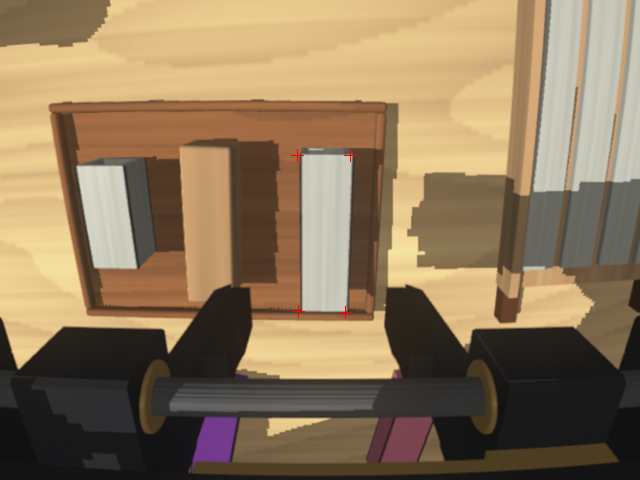

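The corners are within about 3 px of the prediction: top face (301,154)–(352,154) to (349,312), roughly 2 mm to the right. The grasp goes in with the fingertips staying above the tray wall.

servo_tool:
  rows:
    - [[0.001,0.0045,0.03],[0,0,0.5],0.05]
    - [[0.001,0.0045,0.06],[0,0,0.5],0.05]
    - [[0.001,0.0045,0.085],[0,0,0.5],0.05]
    - [[0.001,0.0045,0.101],[0,0,0.5],0.05]
    - [[0.001,0.0045,0.101],[0,0,0.5],0.05]
    - [[0.001,0.0045,0.101],[0,0,0.5],0.025]
    - [[0.001,0.0045,0.101],[0,0,0.5],0.025]
    - [[0.001,0.0045,0.101],[0,0,0.5],0.025]
    - [[0.001,0.0045,0.101],[0,0,0.5],0.025]
    - [[0.001,0.0045,0.101],[0,0,0.5],0.025]
  newtons: 15

```text
t: 2.45
eef_pos: [512.0, -366.5, 40.1]
ee_rot: [0.0, 1.0, -0.028, 0.0]
force: [-0.4, 0.6, 1.2]
grip_width: 29.7
finger_force: 15.0
```

servo_tool:
  rows:
    - [[0,0,-0.03],[0,0,0],0.025]
    - [[0,0,-0.07],[0,0,0],0.025]
    - [[0,0,-0.11],[0,0,0],0.025]
    - [[0,0,-0.15],[0,0,0],0.025]
    - [[0,0,-0.15],[0,0,0],0.025]

```text
t: 2.87
eef_pos: [513.7, -368.1, 198.3]
ee_rot: [0.005, 1.0, -0.027, 0.005]
force: [1.7, -0.0, -1.0]
grip_width: 30.0
finger_force: 15.0
```

```bash
cat >> fit.py <<'E'
from scipy.spatial.transform import Rotation as Ro
def rel(R,p):
    s=env.get_state(); R0=q2R(s['ee_rot']); return (R0.T@(np.array(p)-s['eef_pos'])).round(1), np.degrees(Ro.from_matrix(R0.T@R).as_rotvec()).round(1)
def plate_pose(J,x,y,h):  # tool frame over plate point
    a=J[2]; Rz=Ro.from_euler('z',a).as_matrix(); A=Rz@PP
    return np.array([A[:,0],-A[:,1],-A[:,2]]).T, W(J,P0+PP@np.array([x,y,h]))[0]
J0=[479.9,122.1,-.127]
E
python3 - <<'E'
from fit import *
R,p=plate_pose(J0,95,52,130); print(p,rel(R,p))
E
```

```text
[591.45187288 106.24766965 181.93738266] (array([  51.5, -478. ,   12.5]), array([16.4, 10.9,  2.7]))
```

servo_tool:
  rows:
    - [[0,-0.03,0],[0,0,0],0.025]
    - [[0,-0.07,0],[0,0,0],0.025]
    - [[0,-0.11,0],[0,0,0],0.025]
    - [[0,-0.15,0],[0,0,0],0.025]
    - [[0,-0.19,0],[0,0,0],0.025]
    - [[0,-0.23,0],[0,0,0],0.025]
    - [[0,-0.27,0],[0,0,0],0.025]
    - [[0,-0.31,0],[0,0,0],0.025]
    - [[0,-0.35,0],[0,0,0],0.025]
    - [[0,-0.39,0],[0,0,0],0.025]

```text
t: 3.7
eef_pos: [532.6, 25.0, 189.3]
ee_rot: [-0.0, 1.0, -0.028, -0.0]
force: [1.0, -0.5, -2.4]
grip_width: 29.9
finger_force: 15.0
```

servo_tool:
  rows:
    - [[0.01,-0.03,0],[3,2,0.5],0.025]
    - [[0.025,-0.06,0.003],[8,5,1.2],0.025]
    - [[0.04,-0.08,0.006],[12,8,2],0.025]
    - [[0.052,-0.088,0.01],[16.4,10.9,2.7],0.025]
    - [[0.052,-0.088,0.01],[16.4,10.9,2.7],0.025]
    - [[0.052,-0.088,0.01],[16.4,10.9,2.7],0.025]

```text
t: 4.2
eef_pos: [589.1, 107.5, 178.8]
ee_rot: [-0.139, 0.984, -0.051, 0.097]
force: [0.3, -1.2, -1.3]
grip_width: 29.7
finger_force: 15.0
```

```bash
python3 - <<'E'
from fit import *
im=grab('wrist','w2'); R,p=plate_pose(J0,95,52,130); print(p,rel(R,p))
# markers: plate corners & base corners & keeper
X=np.r_[P0+np.array([[160,100,0],[160,0,0],[0,0,0],[0,100,0]])@PP.T,[[0,0,89],[61,0,89],[4.3,61,89],[223,110,12],[-47,110,12],[-47,-55,12],[223,-55,12]]]
uv=proj(im,W(J0,X)); print(uv.round(0).tolist())
q=cv2.imread('pics/w2.png')
for u in uv:
  if abs(u).max()<2000: cv2.drawMarker(q,tuple(int(v) for v in u.round()),(0,0,255),0,12,1)
cv2.imwrite('pics/w2m.png',q)
E
```

```text
[591.45187288 106.24766965 181.93738266] (array([ 2.7,  0.3, -2.3]), array([-0.4,  0.7, -0.3]))
[[239.0, 120.0], [405.0, 119.0], [391.0, 344.0], [255.0, 344.0], [349.0, 447.0], [356.0, 358.0], [259.0, 421.0], [250.0, 98.0], [244.0, 410.0], [433.0, 451.0], [471.0, 99.0]]
```

View pics/w2m.png

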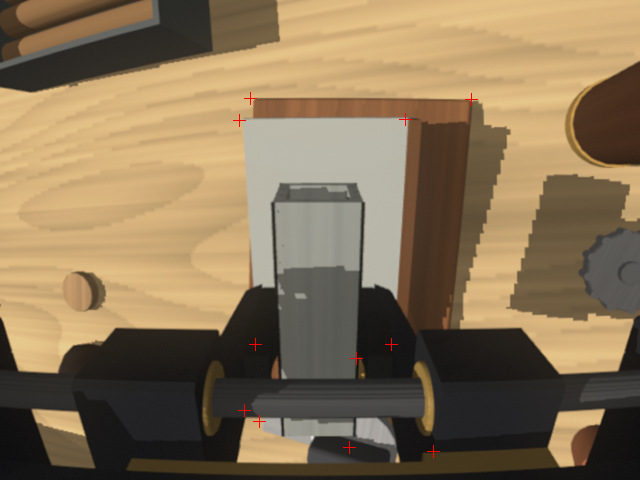

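The plate outline agrees with the fit within about 2–5 px (plate far edge (244,119)–(407,119)), and the tunnel sits parallel to the fence. Descending now.

servo_tool:
  rows:
    - [[0.003,0,0.025],[-0.4,0.7,-0.3],0.025]
    - [[0.003,0,0.05],[-0.4,0.7,-0.3],0.025]
    - [[0.003,0,0.07],[-0.4,0.7,-0.3],0.025]
    - [[0.003,0,0.082],[-0.4,0.7,-0.3],0.025]
    - [[0.003,0,0.089],[-0.4,0.7,-0.3],0.025]
    - [[0.003,0,0.091],[-0.4,0.7,-0.3],0.025]
    - [[0.003,0,0.091],[-0.4,0.7,-0.3],0.025]

```text
t: 4.83
eef_pos: [611.9, 131.6, 95.0]
ee_rot: [-0.136, 0.984, -0.049, 0.105]
force: [-0.1, 0.4, -1.5]
grip_width: 29.6
finger_force: 15.0
```

```bash
python3 - <<'E'
from fit import *
R,p=plate_pose(J0,95,52,34); print(rel(R,p),env.get_state()['force'])
E
```

```text
(array([-0.1,  1.8,  3.2]), array([-0.1, -0.1,  0. ])) [-0.05864444  0.39963111 -1.54956261]
```

Go down in 1 mm steps and watch the force.

servo_tool:
  rows:
    - [[0,0.001,0.001],[0,0,0],0.025]
    - [[0,0.001,0.002],[0,0,0],0.025]
    - [[0,0.001,0.003],[0,0,0],0.025]
    - [[0,0.001,0.003],[0,0,0],0.025]
    - [[0,0.001,0.003],[0,0,0],0.025]

```text
t: 5.25
eef_pos: [612.6, 131.4, 92.2]
ee_rot: [-0.136, 0.984, -0.049, 0.105]
force: [-1.2, -2.6, 2.3]
grip_width: 30.1
finger_force: 15.0
```

servo_tool:
  rows:
    - [[0,0,0],[0,0,0],0.046]
    - [[0,0,-0.002],[0,0,0],0.046]
    - [[0,0,-0.03],[0,0,0],0.046]
    - [[0,0,-0.06],[0,0,0],0.046]
    - [[0,0,-0.09],[0,0,0],0.046]
    - [[0,0,-0.11],[0,0,0],0.046]
    - [[0,0,-0.11],[0,0,0],0.046]
    - [[0,0,-0.11],[0,0,0],0.046]
    - [[0,0,-0.11],[0,0,0],0.046]
    - [[0,0,-0.11],[0,0,0],0.046]

```text
t: 6.08
eef_pos: [587.8, 103.7, 193.6]
ee_rot: [-0.136, 0.984, -0.049, 0.103]
force: [0.5, -0.9, 0.7]
grip_width: 46.1
finger_force: 0.0
```

```bash
python3 - <<'E'
from fit import *
# approach pose above keeper: tool x along wing (jig +86deg), down
J=J0; a=J[2]+np.radians(86); R=np.array([[np.cos(a),np.sin(a),0],[np.sin(a),-np.cos(a),0],[0,0,-1]]).T
print(rel(R,[J[0],J[1],190]))
E
```

```text
(array([-108. ,   -9.3,  -15.3]), array([ -5. , -21. , -83.5]))
```

servo_tool:
  rows:
    - [[-0.005,-0.0,-0.003],[-0.4,-1.7,-6.7],0.046]
    - [[-0.015,-0.001,-0.005],[-0.8,-3.4,-13.4],0.046]
    - [[-0.03,-0.003,-0.007],[-1.2,-5.0,-20.1],0.046]
    - [[-0.045,-0.004,-0.009],[-1.6,-6.7,-26.8],0.046]
    - [[-0.06,-0.005,-0.011],[-2.0,-8.4,-33.4],0.046]
    - [[-0.075,-0.006,-0.012],[-2.4,-10.1,-40.1],0.046]
    - [[-0.09,-0.008,-0.013],[-2.8,-11.8,-46.8],0.046]
    - [[-0.1,-0.009,-0.014],[-3.2,-13.4,-53.5],0.04]
    - [[-0.105,-0.009,-0.015],[-3.6,-15.1,-60.1],0.034]
    - [[-0.108,-0.0093,-0.0153],[-4.0,-16.8,-66.8],0.03]

```text
t: 6.92
eef_pos: [479.5, 122.1, 190.2]
ee_rot: [-0.029, 0.855, 0.517, 0.022]
force: [0.7, 0.2, 0.5]
grip_width: 30.8
finger_force: 0.0
```

```bash
cat > k.py <<'E'
from fit import *
def kp(z,J=J0,d=86):
    a=J[2]+np.radians(d); R=np.array([[np.cos(a),np.sin(a),0],[np.sin(a),-np.cos(a),0],[0,0,-1]]).T
    return rel(R,[J[0],J[1],z])
E
python3 - <<'E'
from k import *
print(kp(170))
E
```

```text
(array([-1.2,  0.9, 20.2]), array([ -1. ,  -4.1, -16.4]))
```

servo_tool:
  rows:
    - [[-0.0003,0.0003,0],[-0.4,-1.6,-6.5],0.03]
    - [[-0.0006,0.0006,0],[-0.8,-3.2,-13],0.03]
    - [[-0.0006,0.0006,0],[-1.0,-4.1,-16.4],0.03]
    - [[-0.0006,0.0006,0],[-1.0,-4.1,-16.4],0.03]

```text
t: 7.25
eef_pos: [480.3, 121.6, 190.1]
ee_rot: [0.0, 0.774, 0.633, 0.0]
force: [-0.4, -0.3, 0.4]
grip_width: 30.0
finger_force: 0.0
```

```bash
python3 - <<'E'
from k import *
print(kp(170))
im=grab('wrist','w3'); g=grab('side','s3')
q=cv2.imread('pics/w3.png')
for X,c in (([[0,0,89],[0,0,109],[1.7,24,109],[-1.7,-24,109],[4.3,61,89]],(0,0,255)),):
  uv=proj(im,W(J0,np.array(X,float))); print(uv.round(0).tolist())
  for u in uv: cv2.drawMarker(q,tuple(int(v) for v in u.round()),c,0,12,1)
X=P0+np.array([[0,0,30],[100,0,30],[100,30,30],[0,30,30]])@PP.T
b=cv2.imread('pics/s3.png'); uv=proj(g,W(J0,X)); print(uv.round(0).tolist())
o=np.array([190,220]); c=cv2.resize(b[220:360,190:360],None,fx=2.8,fy=2.8,interpolation=cv2.INTER_CUBIC)
for u in uv: cv2.drawMarker(c,tuple(int(v) for v in ((u-o)*2.8).round()),(0,0,255),0,10,1)
w=q[240:480,160:480]; w=cv2.resize(w,(320,240)); out=np.zeros((392,800,3),np.uint8); out[:240,480:]=w; out[:392,:476]=c[:392,:476]
cv2.imwrite('pics/c3.png',out)
E
```

```text
(array([ 0.4, -0.5, 20.1]), array([ 0. , -0. , -0.2]))
[[315.0, 240.0], [315.0, 253.0], [314.0, 210.0], [315.0, 292.0], [314.0, 135.0]]
[[301.0, 281.0], [263.0, 257.0], [255.0, 263.0], [294.0, 287.0]]
```

View pics/c3.png

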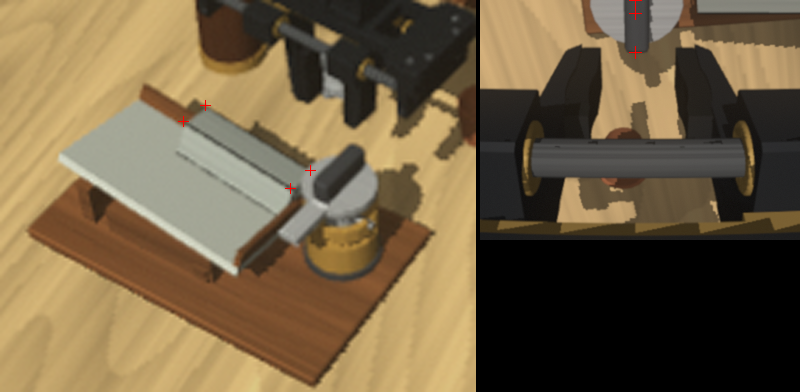

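The side crop shows the tunnel seated in the corner: its markers line up, and its near end is at about (290,187) in the crop. The wing is about 1 mm right of centre in the wrist view. Lowering around the wing.

servo_tool:
  rows:
    - [[-0.001,0,0.025],[0,0,0],0.03]
    - [[-0.001,0,0.05],[0,0,0],0.028]
    - [[-0.001,0,0.066],[0,0,0],0.026]
    - [[-0.001,0,0.074],[0,0,0],0.024]
    - [[-0.001,0,0.0765],[0,0,0],0.02]
    - [[-0.001,0,0.0765],[0,0,0],0.01]
    - [[-0.001,0,0.0765],[0,0,0],0.01]
    - [[-0.001,0,0.0765],[0,0,0],0.01]
  newtons: 8

```text
t: 8.02
eef_pos: [479.2, 120.3, 114.3]
ee_rot: [-0.001, 0.775, 0.632, -0.0]
force: [-6.1, 1.5, -7.1]
grip_width: 13.8
finger_force: 8.0
```

servo_tool:
  rows:
    - [[0,-0.001,0.002],[0,0,0],0.01]
    - [[0,-0.001,0.005],[0,0,0],0.01]
    - [[0,-0.001,0.008],[0,0,0],0.01]
    - [[0,-0.001,0.011],[0,0,0],0.01]
    - [[0,-0.001,0.013],[0,0,0],0.01]
    - [[0,-0.001,0.013],[0,0,0],0.01]

```text
t: 8.52
eef_pos: [479.2, 120.4, 102.9]
ee_rot: [0.0, 0.775, 0.632, 0.001]
force: [-8.4, 0.3, 9.4]
grip_width: 13.7
finger_force: 8.0
```

servo_tool:
  rows:
    - [[0,0,0.001],[0,0,0],0.01]
    - [[0,0,0.002],[0,0,0],0.01]
    - [[0,0,0.003],[0,0,0],0.01]
    - [[0,0,0.003],[0,0,0],0.01]

```text
t: 8.85
eef_pos: [479.3, 120.5, 101.2]
ee_rot: [0.0, 0.775, 0.632, 0.001]
force: [-13.7, 0.1, 22.3]
grip_width: 13.7
finger_force: 16.0
```

servo_tool:
  rows:
    - [[0,0,0],[0,0,4],0.01]
    - [[0,0,0],[0,0,10],0.01]
    - [[0,0,0],[0,0,16],0.01]
    - [[0,0,0],[0,0,22],0.01]
    - [[0,0,0],[0,0,28],0.01]
    - [[0,0,0],[0,0,34],0.01]
    - [[0,0,0],[0,0,40],0.01]
    - [[0,0,0],[0,0,45],0.01]
    - [[0,0,0],[0,0,45],0.01]

```text
t: 9.6
eef_pos: [479.5, 120.4, 101.2]
ee_rot: [0.0, 0.959, 0.285, 0.002]
force: [-12.5, -0.1, 21.4]
grip_width: 13.4
finger_force: 15.7
```

Turning well and still pressed. Finishing the quarter turn.

servo_tool:
  rows:
    - [[0,0,0],[0,0,6],0.01]
    - [[0,0,0],[0,0,12],0.01]
    - [[0,0,0],[0,0,18],0.01]
    - [[0,0,0],[0,0,24],0.01]
    - [[0,0,0],[0,0,30],0.01]
    - [[0,0,0],[0,0,35],0.01]
    - [[0,0,0],[0,0,39],0.01]
    - [[0,0,0],[0,0,41],0.01]
    - [[0,0,0],[0,0,41],0.01]

```text
t: 10.35
eef_pos: [479.6, 120.2, 101.2]
ee_rot: [-0.0, 0.998, -0.067, 0.002]
force: [-12.1, -0.7, 21.1]
grip_width: 13.8
finger_force: 15.5
```

```bash
python3 - <<'E'
from k import *
s=env.get_state(); print(kp(101,d=0),s['wrist_torque'],s['qpos'].round(2))
im=grab('wrist','w4')
q=cv2.imread('pics/w4.png')
uv=proj(im,W(J0,np.array([[0,0,79],[61,8,79],[61,-8,79]]))); print(uv.round(0).tolist())
for u in uv: cv2.drawMarker(q,tuple(int(v) for v in u.round()),(0,0,255),0,10,1)
cv2.imwrite('pics/w4m.png',q)
E
```

```text
(array([ 0.1, -1.9,  0.2]), array([-0. , -0.2, -0.4])) [-0.28079696  2.1425029   0.15343664] [0.01 0.44 1.78 0.   0.92 1.71]
[[314.0, 310.0], [290.0, 161.0], [334.0, 161.0]]
```

View pics/w4m.png

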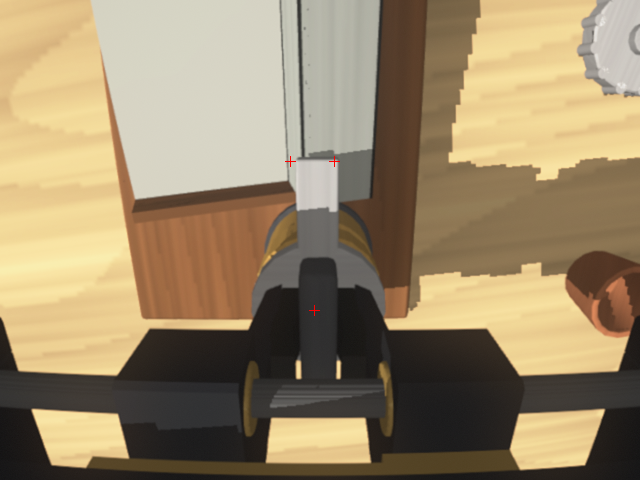

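The finger now lies over the tunnel's near end, with its tip at (297–338,158). Let it rise, then open and retreat.

servo_tool:
  rows:
    - [[0,0,-0.003],[0,0,0.5],0.01]
    - [[0,0,-0.005],[0,0,0.5],0.01]
    - [[0,0,-0.007],[0,0,0.5],0.01]
    - [[0,0,-0.009],[0,0,0.5],0.01]
    - [[0,0,-0.009],[0,0,0.5],0.01]
    - [[0,0,-0.009],[0,0,0],0.024]
    - [[0,0,-0.009],[0,0,0],0.026]
    - [[0,0,-0.009],[0,0,0],0.026]

```text
t: 11.07
eef_pos: [480.2, 120.3, 108.1]
ee_rot: [-0.001, 0.998, -0.066, 0.002]
force: [-0.5, 0.9, -0.4]
grip_width: 26.0
finger_force: 0.0
```

servo_tool:
  rows:
    - [[0,0,-0.02],[0,0,0],0.026]
    - [[0,0,-0.05],[0,0,0],0.026]
    - [[0,0,-0.08],[0,0,0],0.026]
    - [[-0.02,0,-0.11],[0,0,0],0.026]
    - [[-0.05,0,-0.12],[0,0,0],0.026]
    - [[-0.08,0,-0.12],[0,0,0],0.026]
    - [[-0.08,0,-0.12],[0,0,0],0.026]
    - [[-0.08,0,-0.12],[0,0,0],0.026]

```text
t: 11.73
eef_pos: [399.8, 131.0, 228.1]
ee_rot: [-0.001, 0.998, -0.066, 0.002]
force: [-0.1, -0.4, 0.5]
grip_width: 26.3
finger_force: 0.0
```

```bash
python3 - <<'E'
from k import *
im=grab('wrist','w5'); g=grab('side','s5')
b=cv2.imread('pics/s5.png'); o=np.array([190,220]); c=cv2.resize(b[220:360,190:360],None,fx=2.8,fy=2.8,interpolation=cv2.INTER_CUBIC)
w=cv2.imread('pics/w5.png')[0:390,160:480]
out=np.zeros((392,800,3),np.uint8); out[:390,480:]=w; out[:,:476]=c; cv2.imwrite('pics/c5.png',out)
for z in (89,84.5,79): print(z,proj(im,W(J0,np.array([[61,8,z],[61,-8,z],[0,28,z],[0,-28,z]]))).round(1).tolist())
E
```

```text
89 [[301.3, -4.6], [328.4, -4.8], [270.9, 101.4], [360.3, 100.9]]
84.5 [[301.6, -2.9], [328.2, -3.0], [271.7, 101.3], [359.6, 100.8]]
79 [[301.9, -0.8], [328.0, -1.0], [272.6, 101.2], [358.7, 100.7]]
```

View pics/c5.png

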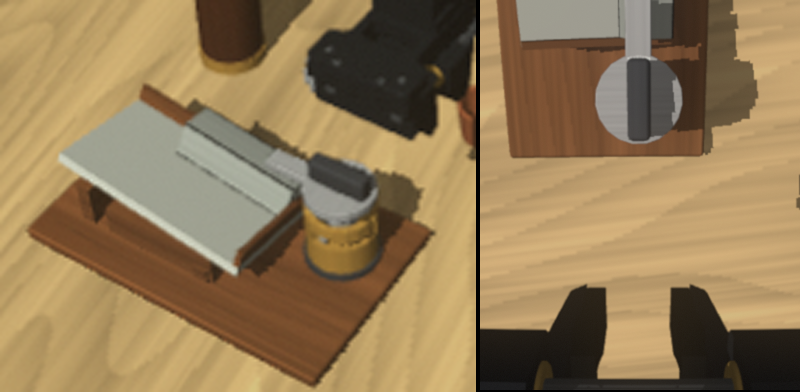

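The tunnel is still in the corner with the keeper finger over it. The disc sits about 5 crop px lower than when it was up, which is about 4.5 mm and matches the locked height. The robot is clear of everything, so I'm handing in.

```bash
python3 -c "
from bench import env
print(env.sign_off())"
```

```text
the job is handed in; nothing more can be done
None
```

The job is handed in (the hand-in gave no verdict): the last pictures show the long tunnel slid home in the corner and the keeper turned over it, sitting about 4.5 mm down as when locked; the other things were left alone.

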